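# Seat the tube left standing high in a dry-block heater and start it

## Robot

A 6-joint arm with a two-finger parallel gripper is mounted at the origin on the work surface. World frame = base frame: x ahead of the robot, y to its left, z up, the work surface at z = 0. Lengths are in m, angles in rad, forces in N, time in s.
With the tool pointing down it reaches from about 0.35 to 0.775 m from the base axis. Payload 5.5 kg.
Tool frame: the origin (TCP) lies midway between the tips of the shut fingers; the grasp point (between the pads) lies hold_point_z behind it (hold_point_z is the distance from the TCP to the grasp point, in m); z points along the fingers, y is the direction in which the jaws open and shut (so a half turn about z gives the same grasp; the last joint's range is limited). The gripper opens to 85 mm and grips with 20 to 120 N. Pads are 22 mm wide; open, the fingers measure 114 mm over their backs; the gripper's body (76 mm by 85 mm) begins 54 mm behind the grasp point. The pads swing forward as they close: fully open they stand 13 mm farther back than shut.
Start: joints at [1.14, 0.313, 0.046, 1.304, 0, 1.431], TCP at [0.165, 0.551, 0.231] pointing down, gripper open.
Joint ranges: [-2.76, 2.76], [-0.86, 1.69], [-1.03, 1.26], [-2.2, 2.34], [-1.47, 1.5], [-3.14, 3.14]. Speed limits (rad/s): [2.57, 2.57, 3.14, 3.14, 3.14, 3.14].

## Interface

Orientations are given as a unit quaternion [w, x, y, z].
In Python, from workcell import * gives the robot as it stands. The module is installed in compiled form; this text tells all that it offers.
- The arm moves only by the tool jog_arm, never from a script. Its argument "plan" is a list of rows, each a list of 6 numbers: the shift along the world's x, y, z in m, then the turn, a rotation vector about the world's x, y, z in degrees. A call has exactly 10 rows; each row shifts and turns the commanded pose from where the row before left it; what a row does not reach is not made up. A row lasts 1/10 s, in which the tool goes at most 50 mm and 8.59 degrees, less where a joint would pass 70% of its speed; a pose out of reach is approached as far as the arm can. A call with a gripper value outside its range is refused whole. "hand" is the opening, from 0 (shut) to 1 (fully open), set as the call begins (left out, the last holds). The fingers move at their own pace and stop on an object; "force" is the grip in N (left out, the last holds). Time passes only in rows, so rows that do not move let the fingers close, or fill a call up. It gives the time, the measured TCP pose, the force and the opening at its end, in the units of the state.
- get_state(): the state, without advancing time (a new reading comes with each control period).
- read_camera(name): name is "scene" or "top"; returns the picture (420x560x3 uint8, red, green, blue); there is no depth.
- calibration(name): a dict with "K" (3x3 intrinsics, pixels), "world_to_cam" (4x4, takes a point from world to camera coordinates). Camera axes: x right, y down, z forward; pixel columns grow to the right and rows downward; lengths in m; the calibration is good to about 2 mm. A picture is of the moment at which its call begins. calibration takes no time and is no camera call.
- hand_in(): hands the job in, once; it reports no verdict.
The state is a dict: "clock": time; "joint_pos": joint angles; "qvel": joint speeds; "tau": joint torques, N m; "tcp_pos": TCP position; "orientation": TCP orientation; "wrist_force": force on the tool from outside, world axes, zero at the start; "ft_torque": the same for the moment, N m; "finger_gap": finger opening in m.
Only numpy, scipy, OpenCV 4.12 (cv2) and the standard library are available. Lean on these libraries where they do the work, as an engineer would, in place of code of your own. Each camera call takes 0.05 s, during which the arm holds its last target.

## Task

Four blue-capped tubes stand in the heater block and one of them has been left standing high, not fully down in its well. With the fingertips on top of its cap, press it gently down until it is fully home, level with the others, then press the green start key on the heater's front panel well in and draw back clear. Leave the other three tubes, the two white keys and the tip box alone; nothing is to be gripped or lifted.

Things in the scene. Friction and masses are not known exactly. Their poses are not given: they have to be found in the camera images.
- heater: Dry-block tube heater, fixed on the bench: white case 260 mm deep (x), 210 mm wide (y). Origin: centre of its underside, at bench level; z up, x from the front panel to the back. Behind local x = -45 mm its deck is 85 mm high and carries the block with the tubes; in front of that lies a sloping grey panel with three keys and a dark display.
- block (a point): Centre of the top of the heater's aluminium block, 88 mm up, axes as the heater. It has six wells, at -25 and 25 mm in x and -58, 0 and 58 mm in y from here. Four hold tubes, two are empty (black holes); which are which changes.
- panel_edge (a point): Middle of the lower, front edge of the heater's grey panel, 45 mm up, axes as the heater. The panel rises from here at 15 degrees towards the back (+x), up to the deck 85 mm behind. The keys' centres are 38 mm behind this edge.
- high_tube: Tube, 115 mm tall, upright in a well: pale body 29 mm wide, ribbed flat blue cap 36 mm wide, 14 mm tall. Origin: its lowest point, on its axis, z up; cap top 115 mm above. The one standing high, 16 to 32 mm up at the start. Snug: 5 N on the cap starts it down, it stays where left; it ends on a hard stop, so go slowly (20 mm/s or less). Home: cap top 130 mm above the heater's origin.
- tube_b: Tube, 115 mm tall, upright in a well: pale body 29 mm wide, ribbed flat blue cap 36 mm wide, 14 mm tall. Origin: its lowest point, on its axis, z up; cap top 115 mm above. Already fully home (cap top 130 mm above the heater's origin); leave it alone.
- tube_c: Tube, 115 mm tall, upright in a well: pale body 29 mm wide, ribbed flat blue cap 36 mm wide, 14 mm tall. Origin: its lowest point, on its axis, z up; cap top 115 mm above. Already fully home (cap top 130 mm above the heater's origin); leave it alone.
- tube_d: Tube, 115 mm tall, upright in a well: pale body 29 mm wide, ribbed flat blue cap 36 mm wide, 14 mm tall. Origin: its lowest point, on its axis, z up; cap top 115 mm above. Already fully home (cap top 130 mm above the heater's origin); leave it alone.
- start_key (a joint): Travel of the green start key, m: 0 out, 0.004 fully in. A spring returns it; it takes about 1 N to begin to move and 4 N to be fully in, along the panel's normal.
- start_key_top (a point): Green start key (heater local y = -80 mm, the right-hand one seen from the robot), 18 mm square, standing 7 mm proud of the panel; point at the centre of its top face, z along the outward normal of the panel. 
- raise_key (a joint): Travel of the white key in the middle (plus mark), m: 0 out, 0.004 fully in. Leave it alone.
- raise_key_top (a point): White key with a plus mark (heater local y = -30 mm), 18 mm square, standing 7 mm proud of the panel; point at the centre of its top face, z along the outward normal of the panel. 
- lower_key (a joint): Travel of the other white key (minus mark), m: 0 out, 0.004 fully in. Leave it alone.
- lower_key_top (a point): White key with a minus mark (heater local y = 20 mm), 18 mm square, standing 7 mm proud of the panel; point at the centre of its top face, z along the outward normal of the panel. 
- tip_box: Loose pipette-tip box, green ribbed base with milky lid, 88 x 125 mm and 94 mm tall, about 0.25 kg, on the bench by the right side of the heater. Origin: centre of its underside. Leave it alone.

How it is judged:
On the way, in this order (a step that is already met when the one before it is completed fails the run):
1. the high tube is pressed fully home, within 2 mm (z of high_tube in the frame of heater below 0.017 m), for 0.2 s.
2. the green start key is pressed in by more than 2.5 mm of its 4 mm (value of joint start_key above 0.0025 m), for 0.05 s.
At the end, for the whole second after the job is handed in: The tube that stood high is fully home (within 2 mm), the start key has been pressed and is out again, the white keys are out, the other tubes have not moved (2 mm) and the tip box is at rest where it stood (10 mm) (z of high_tube in the frame of heater below 0.017 m and value of joint each of start_key, raise_key, lower_key below 0.001 m and distance of each of tube_b, tube_c, tube_d from where it was at the start of the episode below 0.002 m and distance of tip_box from where it was at the start of the episode below 0.01 m and linear speed of tip_box below 0.02 m/s); the robot touches nothing.
It fails at once if another tube touched (more than 1 N), or the tip box touched (more than 1.5 N) or shifted (10 mm) (contact force between anything else and tube_b above 1 N or contact force between anything else and tube_c above 1 N or contact force between anything else and tube_d above 1 N or contact force between any of the fingers, the arm and tip_box above 1.5 N or distance of tip_box from where it was at the start of the episode above 0.01 m).
It fails at once if a white key pressed (more than 1.5 mm) (value of joint any of raise_key, lower_key above 0.0015 m).
It fails at once if the start key pressed (more than 1.5 mm) while the tube is still over 3 mm high (value of joint start_key above 0.0015 m and z of high_tube in the frame of heater above 0.018 m).
It fails at once if the high tube lifted (36 mm or more above its seat), taken between the fingers, or pushed at its side instead of on top of the cap (z of high_tube in the frame of heater above 0.051 m or (contact force between the fingers and high_tube above 0.5 N and z of the grasp point in the frame of high_tube below 0.121 m)).
It fails at once if the high tube pressed hard (more than 50 N) (contact force between anything else and high_tube above 50 N).
It also fails if it takes over 45 s, if anything falls off the work surface, if the arm or the gripper's body presses on something with over 40 N, if the wrist force passes 120 N, or if a joint passes its speed limit or range.

## Working session

There is one attempt and no reset: what is moved stays moved. The work goes in short steps, Python scripts to look and compute and a tool call to move; the robot and the scene stay as the last step left them, time stands still between calls to the robot, and variables do not carry over. Pictures are saved under pics/ and viewed, and the job is handed in when it is done.

Besides the shell and the picture viewer there is one more tool, called after "Request:" as name(argument=value, ...) on one line, values as JSON. jog_arm: Moves the arm, as the interface text tells. Its arguments: {"type":"object","properties":{"plan":{"type":"array","items":{"type":"array","items":{"type":"number"}}},"hand":{"type":"number"},"force":{"type":"number"}},"required":["plan"]}

```bash
mkdir -p pics
python3 - <<'E'
from workcell import *
import cv2
s=get_state();print(s)
for n in("scene","top"):
    cv2.imwrite(f"pics/{n}0.png",read_camera(n)[:,:,::-1]); c=calibration(n); print(n,c["K"],c["world_to_cam"])
E
```

```text
{'clock': 0.0, 'joint_pos': array([ 1.14040244e+00,  3.13998583e-01,  4.49452156e-02,  1.30358011e+00,
       -3.10101496e-05,  1.43120791e+00]), 'qvel': array([-5.77518936e-04, -3.51904255e-04, -1.29705693e-04,  1.74037209e-05,
        1.07331625e-03,  1.42253222e-03]), 'tau': array([-4.97153051e-04, -4.80630040e+01,  2.98533493e+01,  1.95390685e-02,
       -3.30173043e-04,  4.21242945e-06]), 'tcp_pos': array([0.16465895, 0.55037664, 0.23039609]), 'orientation': array([-2.43377301e-04,  1.44890853e-01,  9.89447218e-01, -8.85884612e-04]), 'wrist_force': array([-0.7108528 , -0.28418198, -0.37453112]), 'ft_torque': array([ 0.06909482, -0.00396213,  0.02575622]), 'finger_gap': 0.0855016819091739}
scene [[491.20532525   0.         278.18736074]
 [  0.         491.20532525 205.38418823]
 [  0.           0.           1.        ]] [[-0.31943409  0.94757741 -0.00767584  0.23511828]
 [ 0.63823327  0.20915075 -0.74088748 -0.28177391]
 [-0.70044283 -0.24156369 -0.67158531  1.30813619]
 [ 0.          0.          0.          1.        ]]
top [[476.71064654   0.         271.07098357]
 [  0.         476.71064654 209.94221174]
 [  0.           0.           1.        ]] [[-0.01374098 -0.99990045  0.00320654 -0.02064477]
 [-0.99915922  0.01360677 -0.0386743   0.54219277]
 [ 0.03862682 -0.00373527 -0.99924672  0.92120349]
 [ 0.          0.          0.          1.        ]]
```

View pics/scene0.png

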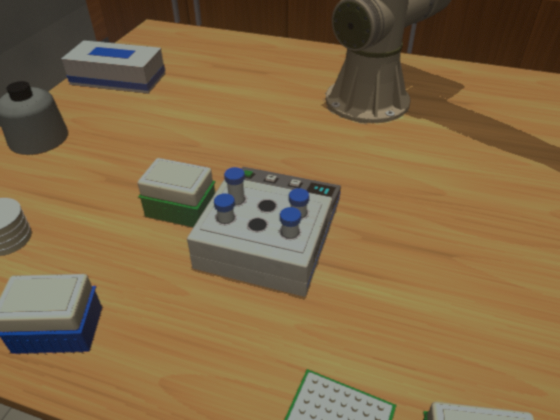

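View pics/top0.png

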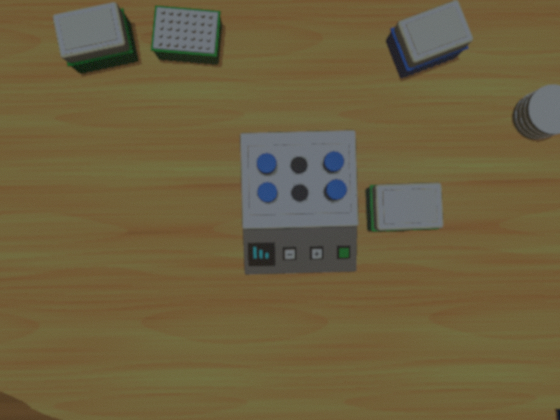

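The scene view shows the high tube at (234,180). It is the robot-side, right-hand well, next to the green key at (248,174). In the top view its cap is at (336,190) and the green key at (344,253). I'll enlarge both.

Run:
```python
import cv2
a=cv2.imread("pics/top0.png")[120:285,230:370]; cv2.imwrite("pics/top0c.png",cv2.resize(a,None,fx=3.6,fy=3.6,interpolation=cv2.INTER_CUBIC))
a=cv2.imread("pics/scene0.png")[155:295,185:350]; cv2.imwrite("pics/scene0c.png",cv2.resize(a,None,fx=4,fy=4,interpolation=cv2.INTER_CUBIC))
```

```text
(no output)
```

View pics/top0c.png

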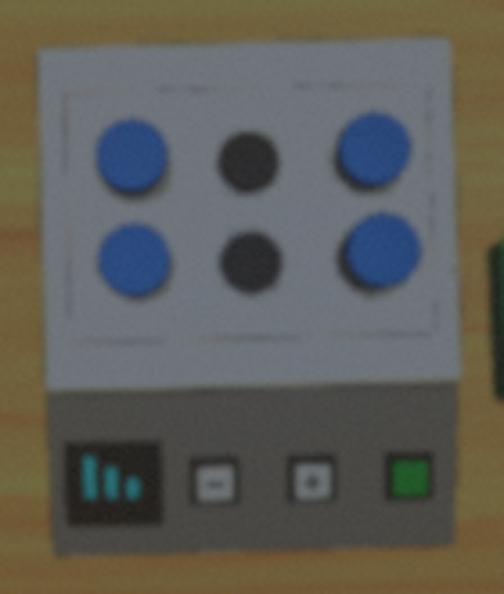

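View pics/scene0c.png

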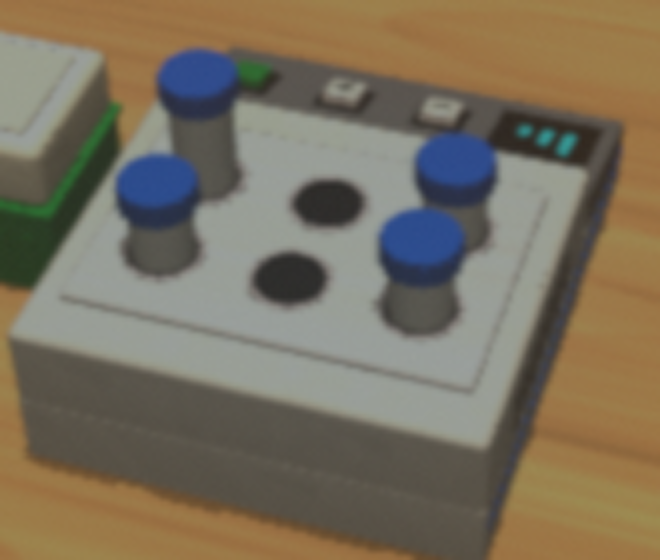

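```bash
cat > fit.py <<'E'
from workcell import *
import numpy as np
from scipy.optimize import least_squares
C={n:calibration(n) for n in("scene","top")}
def proj(n,p):
    c=C[n]; q=c["world_to_cam"]@np.append(p,1); q=c["K"]@q[:3]; return q[:2]/q[2]
T=lambda X,Y:np.array([230+(X+.5)/3.6-.5,120+(Y+.5)/3.6-.5])
S=lambda X,Y:np.array([185+(X+.5)/4-.5,155+(Y+.5)/4-.5])
obs=[]
K=lambda y:('k',0,y)
for a,b,pt,ps in [
 ('b',(25,0,.088),(249,162),(290,278)),('b',(-25,0,.088),(251,263),(329,203)),
 ('b',(25,58,.130),(132,155),(422,233)),('b',(-25,58,.130),(134,259),(456,157)),
 ('b',(25,-58,.130),(374,148),(158,182)),('b',(-25,-58,'h'),(383,250),(199,75)),
 ('k',(-93.8,20,.0619),(215,484),(442,106)),('k',(-93.8,-30,.0619),(312,482),(344,89)),('k',(-93.8,-80,.0619),(410,478),(253,72)),
 ('k',(130,105,.085),(39,50),(488,447)),('k',(130,-105,.085),(450,40),(12,338)),
 ('k',(-130,105,.045),(55,555),None),('k',(-130,-105,.045),(455,543),None)]:
    obs.append(('top',a,b,T(*pt)))
    if ps: obs.append(('scene',a,b,S(*ps)))
def pt(v,a,b):
    x,y,w,bx,h=v
    lx=b[0]/1e3+(bx if a=='b' else 0); ly=b[1]/1e3
    z=.130+h if b[2]=='h' else b[2]
    return np.array([x+np.cos(w)*lx-np.sin(w)*ly,y+np.sin(w)*lx+np.cos(w)*ly,z])
f=lambda v:np.concatenate([proj(o[0],pt(v,o[1],o[2]))-o[3] for o in obs])
r=least_squares(f,[.55,0,0,.04,.02],loss='soft_l1')
if __name__=="__main__":
    v=r.x;print(v.round(4))
    for o,e in zip(obs,f(v).reshape(-1,2)):print(o[0],o[1:3],e.round(2))
    print('high cap',pt(v,'b',(-25,-58,'h')),'key',pt(v,'k',(-93.8,-80,.0619)), 'tube right rear',pt(v,'b',(25,-58,.13)))
E
python3 fit.py
```

```text
[ 0.552  -0.0782  0.0168  0.0421  0.0166]
top ('b', (25, 0, 0.088)) [-0.97  0.37]
scene ('b', (25, 0, 0.088)) [-0.32  0.13]
top ('b', (-25, 0, 0.088)) [-0.61  0.04]
scene ('b', (-25, 0, 0.088)) [-0.63 -0.02]
top ('b', (25, 58, 0.13)) [-0.9   0.07]
scene ('b', (25, 58, 0.13)) [-0.38  0.21]
top ('b', (-25, 58, 0.13)) [-0.57  0.34]
scene ('b', (-25, 58, 0.13)) [-0.37 -0.16]
top ('b', (25, -58, 0.13)) [-0.36 -0.02]
scene ('b', (25, -58, 0.13)) [-1.04 -1.09]
top ('b', (-25, -58, 'h')) [-0.48 -0.01]
scene ('b', (-25, -58, 'h')) [-0.95 -0.02]
top ('k', (-93.8, 20, 0.0619)) [-0.36  0.16]
scene ('k', (-93.8, 20, 0.0619)) [-0.68 -0.25]
top ('k', (-93.8, -30, 0.0619)) [-0.16 -0.13]
scene ('k', (-93.8, -30, 0.0619)) [-0.45 -0.72]
top ('k', (-93.8, -80, 0.0619)) [-0.25  0.15]
scene ('k', (-93.8, -80, 0.0619)) [-1.41 -1.09]
top ('k', (130, 105, 0.085)) [-1.87 -1.15]
scene ('k', (130, 105, 0.085)) [0.16 0.08]
top ('k', (130, -105, 0.085)) [-0.1  -1.81]
scene ('k', (130, -105, 0.085)) [-3.   -1.36]
top ('k', (-130, 105, 0.045)) [-1.05  0.73]
top ('k', (-130, -105, 0.045)) [-0.12  0.59]
high cap [ 0.57006127 -0.13585691  0.14660471] key [ 0.45953565 -0.15971882  0.0619    ] tube right rear [ 0.6200542  -0.13501613  0.13      ]
```

Request:
jog_arm(plan=[[0.0203,-0.0343,-0.0015,0,0,0.88],[0.0203,-0.0343,-0.0015,0,0,0.88],[0.0203,-0.0343,-0.0015,0,0,0.88],[0.0203,-0.0343,-0.0015,0,0,0.88],[0.0203,-0.0343,-0.0015,0,0,0.88],[0.0203,-0.0343,-0.0015,0,0,0.88],[0.0203,-0.0343,-0.0015,0,0,0.88],[0.0203,-0.0343,-0.0015,0,0,0.88],[0.0203,-0.0343,-0.0015,0,0,0.88],[0.0203,-0.0343,-0.0015,0,0,0.88]], hand=0)

```text
clock: 1.1
tcp_pos: [0.3682, 0.2063, 0.2161]
orientation: [-0.0, 0.068, 0.998, -0.0]
wrist_force: [0.6, 0.4, 0.3]
finger_gap: -0.0001
```

Request:
jog_arm(plan=[[0.0203,-0.0343,-0.0015,0,0,0.88],[0.0203,-0.0343,-0.0015,0,0,0.88],[0.0203,-0.0343,-0.0015,0,0,0.88],[0.0203,-0.0343,-0.0015,0,0,0.88],[0.0203,-0.0343,-0.0015,0,0,0.88],[0.0203,-0.0343,-0.0015,0,0,0.88],[0.0203,-0.0343,-0.0015,0,0,0.88],[0.0203,-0.0343,-0.0015,0,0,0.88],[0.0203,-0.0343,-0.0015,0,0,0.88],[0.0203,-0.0343,-0.0015,0,0,0.88]])

```text
clock: 2.1
tcp_pos: [0.5712, -0.1366, 0.2007]
orientation: [-0.0, -0.008, 1.0, 0.0]
wrist_force: [0.6, 1.2, 0.6]
finger_gap: -0.0
```

Run:
```python
from workcell import *
import cv2
print(get_state())
for n,(r,c) in dict(scene=(120,185),top=(120,230)).items():
    a=read_camera(n)[r:r+165,c:c+165,::-1]; cv2.imwrite(f"pics/{n}1.png",cv2.resize(a,None,fx=3.5,fy=3.5,interpolation=cv2.INTER_CUBIC))
```

```text
{'clock': 2.1, 'joint_pos': array([-3.71430150e-01,  3.47704636e-01,  1.97069361e-02,  1.24379085e+00,
        1.83203332e-04, -3.88156218e-01]), 'qvel': array([-0.44067456,  0.52520753,  0.70919468,  0.17676076,  0.00159594,
       -0.59085078]), 'tau': array([  0.90843329, -52.21917272,  26.88556373,  -0.09985588,
        -0.11765311,   0.59803437]), 'tcp_pos': array([ 0.57119882, -0.13657379,  0.20068806]), 'orientation': array([-4.26800055e-04, -8.36288999e-03,  9.99964903e-01,  2.68996919e-04]), 'wrist_force': array([0.56151674, 1.15862416, 0.60472139]), 'ft_torque': array([ 0.00079927, -0.02837521,  0.00262684]), 'finger_gap': -3.8076599909765276e-05}
```

View pics/scene1.png

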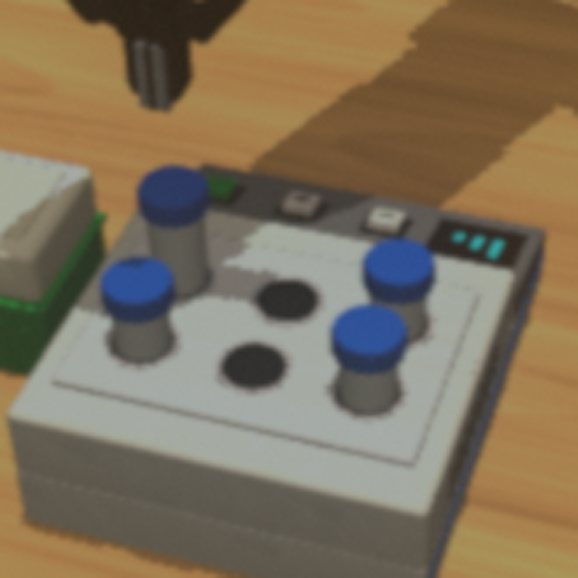

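The tips are above the high cap. I'll lower quickly to about 8 mm above it, then slow down.

Request:
jog_arm(plan=[[-0.001,0.0005,-0.006,0,0,0],[0,0,-0.006,0,0,0],[0,0,-0.006,0,0,0],[0,0,-0.006,0,0,0],[0,0,-0.006,0,0,0],[0,0,-0.006,0,0,0],[0,0,-0.004,0,0,0],[0,0,-0.0025,0,0,0],[0,0,-0.0015,0,0,0],[0,0,-0.0005,0,0,0]])

```text
clock: 3.2
tcp_pos: [0.5699, -0.1347, 0.1567]
orientation: [-0.0, -0.008, 1.0, 0.0]
wrist_force: [0.1, -0.4, 0.4]
finger_gap: -0.0001
```

Request:
jog_arm(plan=[[0,0,-0.0012,0,0,0],[0,0,-0.0012,0,0,0],[0,0,-0.0012,0,0,0],[0,0,-0.0012,0,0,0],[0,0,-0.0012,0,0,0],[0,0,-0.0012,0,0,0],[0,0,-0.0012,0,0,0],[0,0,-0.0012,0,0,0],[0,0,-0.0012,0,0,0],[0,0,-0.0012,0,0,0]])

```text
clock: 4.2
tcp_pos: [0.5699, -0.1346, 0.1451]
orientation: [0.0, -0.008, 1.0, -0.0]
wrist_force: [-1.8, 1.0, 4.6]
finger_gap: -0.0001
```

Run:
```python
from workcell import *
import cv2
print(get_state()['wrist_force'],get_state()['tcp_pos'])
for n,(r,c) in dict(scene=(120,185)).items():
    a=read_camera(n)[r:r+165,c:c+165,::-1]; cv2.imwrite(f"pics/{n}2.png",cv2.resize(a,None,fx=3.5,fy=3.5,interpolation=cv2.INTER_CUBIC))
```

```text
[-1.83102458  1.03842435  4.60207299] [ 0.56994868 -0.13462193  0.145135  ]
```

View pics/scene2.png

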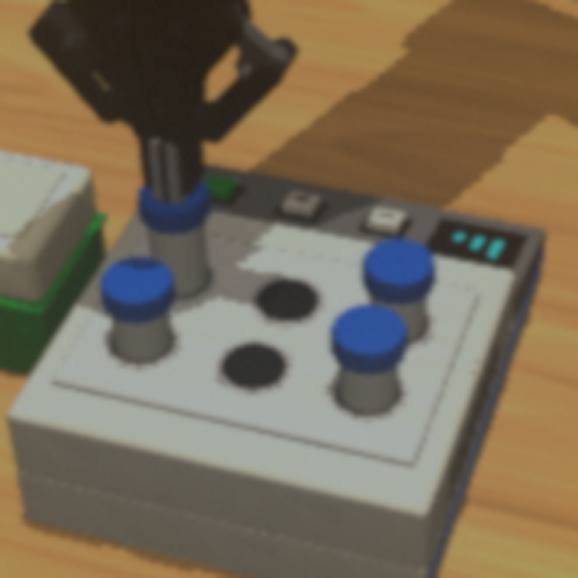

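Contact is on the cap, at 4.6 N. I'll continue slowly.

Request:
jog_arm(plan=[[0,0,-0.001,0,0,0],[0,0,-0.001,0,0,0],[0,0,-0.001,0,0,0],[0,0,-0.001,0,0,0],[0,0,-0.001,0,0,0],[0,0,-0.001,0,0,0],[0,0,-0.001,0,0,0],[0,0,-0.001,0,0,0],[0,0,-0.001,0,0,0],[0,0,-0.001,0,0,0]])

```text
clock: 5.25
tcp_pos: [0.5699, -0.1346, 0.1347]
orientation: [0.0, -0.008, 1.0, 0.0]
wrist_force: [-1.0, 0.7, 4.7]
finger_gap: -0.0
```

Request:
jog_arm(plan=[[0,0,-0.0008,0,0,0],[0,0,-0.0007,0,0,0],[0,0,-0.0005,0,0,0],[0,0,-0.0005,0,0,0],[0,0,-0.0005,0,0,0],[0,0,-0.0003,0,0,0],[0,0,-0.0002,0,0,0],[0,0,0,0,0,0],[0,0,0,0,0,0],[0,0,0,0,0,0]])

```text
clock: 6.25
tcp_pos: [0.5699, -0.1346, 0.1313]
orientation: [-0.0, -0.008, 1.0, 0.0]
wrist_force: [0.1, 0.4, 5.2]
finger_gap: -0.0003
```

Now 0.2–0.3 mm per row until the force rises.

Request:
jog_arm(plan=[[0,0,-0.0003,0,0,0],[0,0,-0.0003,0,0,0],[0,0,-0.0002,0,0,0],[0,0,-0.0002,0,0,0],[0,0,-0.0002,0,0,0],[0,0,-0.0002,0,0,0],[0,0,-0.0001,0,0,0],[0,0,0,0,0,0],[0,0,0,0,0,0],[0,0,0,0,0,0]])

```text
clock: 7.25
tcp_pos: [0.5699, -0.1346, 0.1301]
orientation: [0.0, -0.008, 1.0, 0.0]
wrist_force: [-0.8, 0.8, 6.0]
finger_gap: 0.0004
```

Request:
jog_arm(plan=[[0,0,-0.0002,0,0,0],[0,0,-0.0002,0,0,0],[0,0,-0.0002,0,0,0],[0,0,-0.0001,0,0,0],[0,0,-0.0001,0,0,0],[0,0,0,0,0,0],[0,0,0,0,0,0],[0,0,0,0,0,0],[0,0,0,0,0,0],[0,0,0,0,0,0]])

```text
clock: 8.25
tcp_pos: [0.57, -0.1347, 0.13]
orientation: [0.0, -0.008, 1.0, -0.0]
wrist_force: [-2.4, 1.5, 9.6]
finger_gap: 0.0002
```

The tube is at its stop: z stays at 0.130 while the force rises. I'll lift off, move toward the green key and tilt 15° so I press along the panel normal.

Request:
jog_arm(plan=[[0,0,0.004,0,0,0],[0,0,0.009,0,0,0],[0,0,0.009,0,0,0],[0,0,0.009,0,0,0],[0,0,0.009,0,0,0],[-0.026,-0.005,0,0,-3,0],[-0.026,-0.005,0,0,-3,0],[-0.026,-0.005,0,0,-3,0],[-0.026,-0.005,0,0,-3,0],[-0.026,-0.005,0,0,-3,0]])

```text
clock: 9.25
tcp_pos: [0.4392, -0.1597, 0.1697]
orientation: [0.132, -0.008, 0.991, -0.002]
wrist_force: [-0.0, -0.8, 0.5]
finger_gap: -0.0003
```

Request:
jog_arm(plan=[[0,0,0,0,0,0],[0.001,0,-0.01,0,0,0],[0.001,0,-0.01,0,0,0],[0.001,0,-0.01,0,0,0],[0.001,0,-0.01,0,0,0],[0.002,0,-0.01,0,0,0],[0.002,0,-0.01,0,0,0],[0.002,0,-0.008,0,0,0],[0.002,0,-0.006,0,0,0],[0,0,0,0,0,0]])

```text
clock: 10.25
tcp_pos: [0.4517, -0.1593, 0.0941]
orientation: [0.13, -0.008, 0.991, -0.001]
wrist_force: [0.6, 1.1, 0.3]
finger_gap: -0.0001
```

Run:
```python
from workcell import *
import cv2,numpy as np
s=get_state();print(s['wrist_force'],s['tcp_pos'],s['orientation'],s['joint_pos'].round(2))
for n,(r,c) in dict(scene=(120,185),top=(120,230)).items():
    a=read_camera(n)[r:r+165,c:c+165,::-1]; cv2.imwrite(f"pics/{n}3.png",cv2.resize(a,None,fx=3.5,fy=3.5,interpolation=cv2.INTER_CUBIC))
```

```text
[0.62565526 1.14875841 0.29793882] [ 0.45168041 -0.15928452  0.09407371] [ 1.29958957e-01 -8.18314516e-03  9.91485420e-01 -6.06075620e-04] [-0.6   0.05 -0.68  0.63  0.15 -0.6 ]
```

View pics/scene3.png

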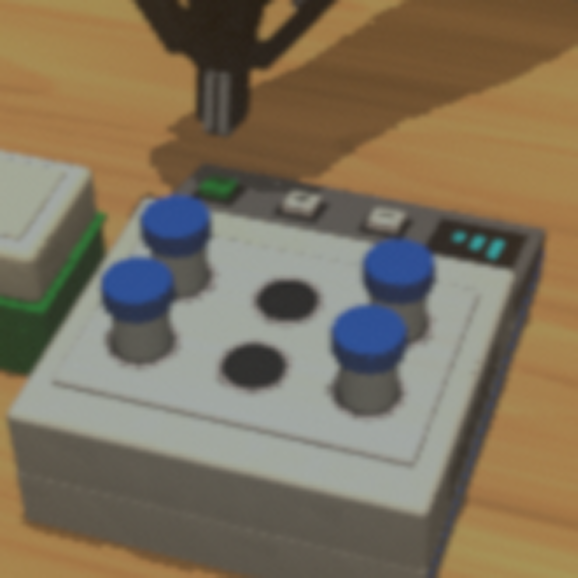

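View pics/top3.png

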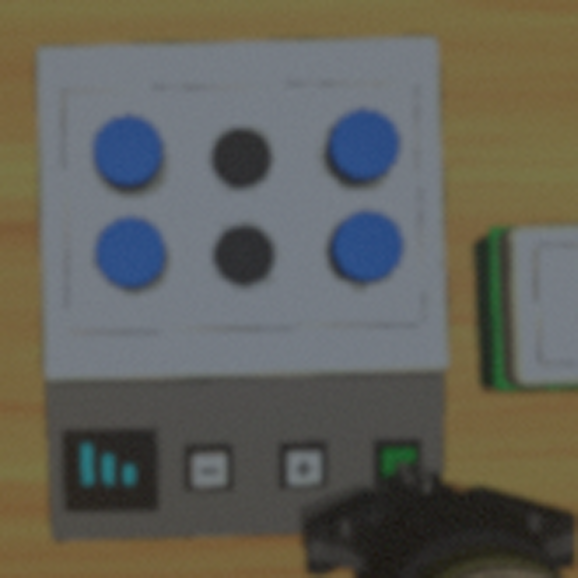

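The pressed tube is now level with the others: in the top crop its cap is at (366,246), in line with its neighbour. The tips are about 33 mm above the green key along the normal. I'll approach it.

Request:
jog_arm(plan=[[0.0007,0,-0.0027,0,0,0],[0.0007,0,-0.0027,0,0,0],[0.0007,0,-0.0027,0,0,0],[0.0007,0,-0.0027,0,0,0],[0.0007,0,-0.0027,0,0,0],[0.0007,0,-0.0027,0,0,0],[0.0007,0,-0.0027,0,0,0],[0.0007,0,-0.0027,0,0,0],[0.0007,0,-0.0027,0,0,0],[0.0007,0,-0.0027,0,0,0]])

```text
clock: 11.35
tcp_pos: [0.4589, -0.1596, 0.0678]
orientation: [0.131, -0.008, 0.991, -0.001]
wrist_force: [0.2, -0.2, -0.3]
finger_gap: -0.0
```

Run:
```python
from workcell import *
import cv2,numpy as np
s=get_state();print(s['wrist_force'],s['tcp_pos'])
a=read_camera("scene")[150:220,210:310,::-1]; cv2.imwrite("pics/scene4.png",cv2.resize(a,None,fx=6,fy=6,interpolation=cv2.INTER_CUBIC))
```

```text
[ 0.23676338 -0.20188863 -0.32659831] [ 0.45894161 -0.15958965  0.06779081]
```

View pics/scene4.png

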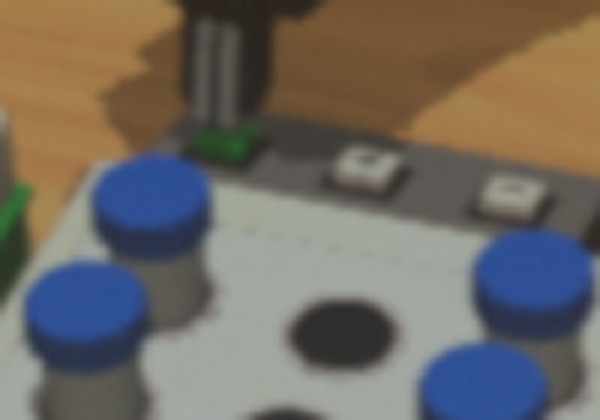

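Request:
jog_arm(plan=[[0.0006,0,-0.001,0,0,0],[0.0004,0,-0.001,0,0,0],[0.0003,0,-0.001,0,0,0],[0.0003,0,-0.001,0,0,0],[0.0003,0,-0.001,0,0,0],[0.0003,0,-0.001,0,0,0],[0.0003,0,-0.001,0,0,0],[0.0002,0,-0.001,0,0,0],[0.0002,0,-0.0007,0,0,0],[0.0001,0,-0.0005,0,0,0]])

```text
clock: 12.4
tcp_pos: [0.4619, -0.1596, 0.0589]
orientation: [0.131, -0.008, 0.991, -0.001]
wrist_force: [-1.0, 0.1, 3.2]
finger_gap: 0.0007
```

Request:
jog_arm(plan=[[0.0001,0,-0.0005,0,0,0],[0.0001,0,-0.0005,0,0,0],[0.0001,0,-0.0005,0,0,0],[0.0001,0,-0.0005,0,0,0],[0.0001,0,-0.0003,0,0,0],[0,0,-0.0003,0,0,0],[0,0,0,0,0,0],[0,0,0,0,0,0],[0,0,0,0,0,0],[0,0,0,0,0,0]])

```text
clock: 13.4
tcp_pos: [0.4622, -0.1597, 0.0584]
orientation: [0.131, -0.008, 0.991, -0.002]
wrist_force: [-15.3, 2.4, 29.3]
finger_gap: 0.0002
```

The key is on its hard stop: the force jumped from 3 N to about 33 N with almost no travel. I'll draw back along the normal.

Request:
jog_arm(plan=[[-0.0008,0,0.003,0,0,0],[-0.0013,0,0.005,0,0,0],[-0.0026,0,0.01,0,0,0],[-0.004,0,0.015,0,0,0],[-0.006,0,0.02,0,0,0],[-0.006,0,0.02,0,0,0],[-0.006,0,0.02,0,0,0],[-0.003,0,0.01,0,0,0],[0,0,0,0,0,0],[0,0,0,0,0,0]])

```text
clock: 14.4
tcp_pos: [0.4326, -0.1596, 0.1588]
orientation: [0.13, -0.008, 0.991, -0.001]
wrist_force: [-0.0, -0.4, 0.5]
finger_gap: -0.0001
```

Run:
```python
from workcell import *
import cv2,numpy as np
s=get_state();print(s['wrist_force'],s['tcp_pos'],s['qvel'].round(3))
for n,(r,c) in dict(scene=(120,125),top=(120,230)).items():
    a=read_camera(n)[r:r+165,c:c+225,::-1]; cv2.imwrite(f"pics/{n}5.png",cv2.resize(a,None,fx=3.5,fy=3.5,interpolation=cv2.INTER_CUBIC))
```

```text
[-0.03883716 -0.40629413  0.52112488] [ 0.43259165 -0.15959052  0.15882353] [ 0.002  0.014 -0.015 -0.     0.001  0.   ]
```

View pics/scene5.png

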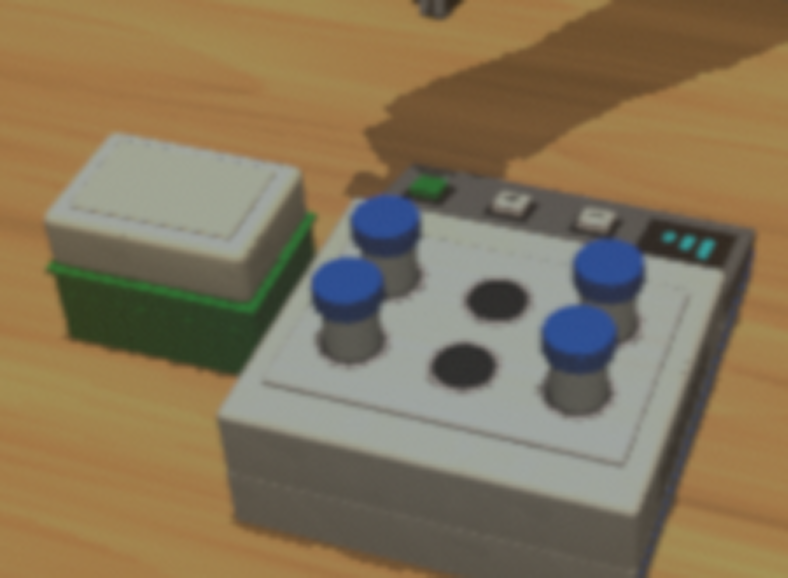

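View pics/top5.png

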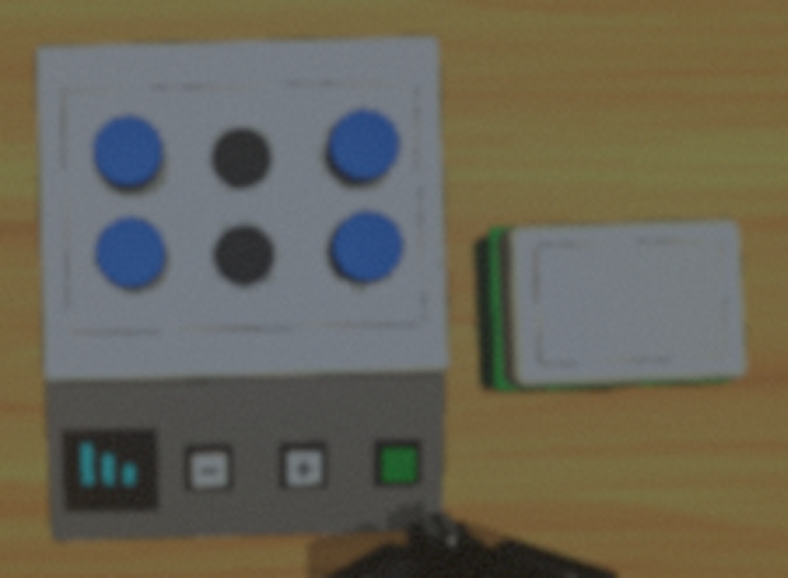

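The pictures show all four caps level, the green key out (398,464), the white keys and tip box where they were, and the arm clear. I'm handing in.

```bash
python3 -c "
from workcell import *
print(hand_in())"
```

```text
the job is handed in; nothing more can be done
None
```

I pressed the high tube home, pressed the green start key fully in, drew back clear and handed the job in at about 14.5 s. The hand-in gave no verdict.

- **Tube:** It was the one in the robot-side, right-hand well, standing about 17 mm high. I pressed it down at no more than 12 mm/s with the shut fingertips on its cap. It reached its hard stop with the cap top at z = 0.130 m, and the highest wrist force I read was about 10 N.
- **Start key:** I pressed it along the panel's normal until it met its own stop. The force jumped from about 3 N to about 33 N there, more than the 4 N needed but within the limits.
- **Last checks:** The final pictures show the four caps level, the green key out again, and the white keys, other tubes and tip box where they were. The wrist force was back to the level of its noise. I judged the keys and tubes by eye from these pictures and did not measure their exact positions. None of the checks failed or disagreed.

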